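# Transfer repair parts to the new rack in reverse order

### The job

Move the four repair parts (silver coupler, brass coupler, hex bolt, battery cell) from the coloured cradles of the old plywood rack into the black seats of the new grey rack, one part to a seat, in reverse order: as you look from the robot, the part that was leftmost in the old row must become the rightmost in the new row, the second from the left the second from the right, and so on. Lay each part down flat within the lip of its seat, its length across the row as it lay before, and let go of it.

Things in the scene. Friction and masses are not known exactly. Their poses are not given: they have to be found in the camera images.
- old_rack: the old rack: a fixed light plywood rail 88 x 300 x 10 mm, lying across in front of the robot (y along the row, to the robot's left within 10 degrees); four coloured cradles sit on it in a row, centred at y = +105, +35, -35 and -105 mm in its frame. Origin: centre of its underside, on the worktop.
- new_rack: new rack: fixed grey base 92 x 300 mm with four black seats, empty at the start, nearer to or farther from the robot than the old rack; y along the row, to the robot's left. Seat centres at x = 0, y = +105, +35, -35, -105 mm; each seat is 72 (x) by 44 mm (y) inside, floor 16 mm above the worktop, lip 3 mm high, 4 mm thick. Parts lie along the rack's x. Origin: centre of its underside.
- silver_coupler: silver-grey air-line quick coupler lying down, 22 x 50 x 22 mm. Long axis is its y, z is up. Origin: centre of its underside. It starts in the yellow cradle of the old rack with its length across the row.
- brass_coupler: brass (golden) air-line quick coupler lying down, 22 x 50 x 22 mm. Long axis is its y, z is up. Origin: centre of its underside. It starts in the blue cradle of the old rack with its length across the row.
- hex_bolt: steel hex bolt lying on a flat of its head, 58 mm long along y; head 22 mm wide and 9 mm long at the +y end, shank 12 mm thick and 50 mm long whose axis runs 6 to 10 mm above the floor it lies on. It may be gripped across the shank at its origin. Long axis is its y, z is up. Origin: centre of its underside. It starts in the green cradle of the old rack with its length across the row.
- battery_cell: AA cell, green with a gold end, lying down, 15 x 50 x 15 mm. Long axis is its y, z is up. Origin: centre of its underside. It starts in the red cradle of the old rack with its length across the row.
- cradle_yellow: yellow plastic cradle 80 x 52 mm, fixed at any of the four places of the old rack; its seat is 72 (x) by 44 mm (y) inside, floor 6 mm above its origin (16 mm above the worktop), lip 3 mm high, 4 mm thick. Origin: centre of its underside; axes as the old rack's. Its colour says nothing of where its part must go, only its place in the row counts.
- cradle_blue: blue plastic cradle 80 x 52 mm, fixed at any of the four places of the old rack; its seat is 72 (x) by 44 mm (y) inside, floor 6 mm above its origin (16 mm above the worktop), lip 3 mm high, 4 mm thick. Origin: centre of its underside; axes as the old rack's. Its colour says nothing of where its part must go, only its place in the row counts.
- cradle_green: green plastic cradle 80 x 52 mm, fixed at any of the four places of the old rack; its seat is 72 (x) by 44 mm (y) inside, floor 6 mm above its origin (16 mm above the worktop), lip 3 mm high, 4 mm thick. Origin: centre of its underside; axes as the old rack's. Its colour says nothing of where its part must go, only its place in the row counts.
- cradle_red: red plastic cradle 80 x 52 mm, fixed at any of the four places of the old rack; its seat is 72 (x) by 44 mm (y) inside, floor 6 mm above its origin (16 mm above the worktop), lip 3 mm high, 4 mm thick. Origin: centre of its underside; axes as the old rack's. Its colour says nothing of where its part must go, only its place in the row counts.
Not all that is in view belongs to the job. What is shaped like the brass_coupler but orange or pink is not meant.

How it is judged:
By the outcome, as a careful person would: the job done as asked, in the order asked, and still so for the second after the job is handed in, with the robot touching nothing.
It also fails if it takes over 104 s, if anything falls off the work surface, if the arm or the gripper's body presses on something with over 40 N, if the wrist force passes 120 N, or if a joint passes its speed limit or range.

### The arm

A 6-joint arm with a two-finger parallel gripper is mounted at the origin on the work surface; the furniture and walls round the work are solid. World frame = base frame: x ahead of the robot, y to its left, z up, the work surface at z = 0. Lengths are in mm, angles in rad, forces in N, time in s.
With the tool pointing down it reaches from about 300 to 775 mm from the base axis. Payload 14.6 kg.
Tool frame: the origin (TCP) lies midway between the tips of the shut fingers; the grasp point (between the pads) lies 19 mm behind it; z points along the fingers, y is the line along which they close (so a half turn about z gives the same grasp; the last joint's range is limited). The gripper opens to 94 mm and grips with 3 to 60 N. Pads are 16 mm wide; open, the fingers measure 119 mm over their backs; the gripper's body (75 mm by 177 mm) begins 78 mm behind the grasp point.
Start: joints at [1.147, 0.3, 1.521, -0, 1.321, -0.067], TCP at [192.099, 515.351, 205.446] pointing down, gripper open.
Joint ranges: [-3.03, 3.03], [-0.79, 2.21], [0.23, 2.52], [-1.04, 4.18], [0, 3.07], [-2.55, 2.55]. Speed limits (rad/s): [2.22, 2.22, 2.57, 3.14, 3.14, 3.14].

### API

Orientations are given as a unit quaternion [x, y, z, w].
In Python, from bench import env, hand, kinematics, optics, finish_job, get_time_s, get_joint_positions, get_dq, get_tau, get_eef_pos, get_ee_rot, get_ft_force, get_ft_torque, get_grip_width, get_grip_force gives the robot as it stands. Calls block until the motion is done:
- env.move_pose(position, orientation): joint-space move of the TCP to a pose.
- env.movel(position, rotation=None, rate=150, contact_N=None): straight line of the TCP; rotation=None keeps the orientation; rate is the mean speed in mm/s. With contact_N (N) it stops when the force on the tool has changed by that much, and returns True; else False.
- env.goto_joints(angles): joint-space move.
- hand.grip(opening, effort=None): finger opening in mm; effort is the grip in N (None keeps the last); returns when the fingers have stopped.
- env.hold(seconds).
- kinematics.inverse_kinematics(position, orientation): joint angles nearest the present ones, or None.
- optics.camera(name): name is "side" or "top"; returns a dict with "img" (384x512x3 uint8, red, green, blue), "mtx" (3x3 intrinsics, pixels), "distortion" ([k1, k2, p1, p2, k3] as OpenCV has them; the pictures are not rectified), "R" (3x3) and "t" (3): a world point X has camera coordinates R X + t. Camera axes: x right, y down, z forward; pixel columns grow to the right and rows downward; lengths in mm; the calibration is good to about 2 mm. A picture is of the moment at which its call begins. There is no depth.
A pose or a line that the arm cannot do raises env.IKError and nothing moves.
- finish_job(): hands the job in; it is judged then, once.
Trained networks look in a picture, given as the dict that the camera call returned (one of the last four; its "shot" number tells which), for a name from the list of things; names that differ only in an ending like _2 or _b are one class to them, and where a whole thing is asked for, a point or a joint stands for the part that bears it (a point fixed in the world has none). Each returns a list of dicts, best first, with "conf" (0 to 1); they miss things now and then, are a little off and sometimes report something else, mostly with a low value. They report only what shows in the picture. A call takes as long as a camera call. They do not tell look-alikes from the thing itself.
- optics.find_in(name, picture): "rect" ([centre column, centre row, width, height] in pixels, round what is visible of it).
- optics.place_of(name, picture): "centre" ([column, row] in pixels: a listed point, or the origin of a listed thing).
Readings, each from a call of its own:
- get_time_s(): time.
- get_joint_positions(): joint angles.
- get_dq(): joint speeds.
- get_tau(): joint torques, N m.
- get_eef_pos(): TCP position.
- get_ee_rot(): TCP orientation.
- get_ft_force(): force on the tool from outside, world axes, zero at the start.
- get_ft_torque(): the same for the moment, N m.
- get_grip_width(): finger opening in mm.
- get_grip_force(): force on a finger pad.
Only numpy, scipy, OpenCV 4.12 (cv2) and the standard library are available. Lean on these libraries where they do the work, as an engineer would, in place of code of your own. Each camera call takes 0.05 s, during which the arm holds its last target. There are 200 camera calls.

## Working session

There is one attempt and no reset: what is moved stays moved. The work goes in short steps, each a Python script; the robot and the scene stay as the last script left them, time stands still between calls to the robot, and variables do not carry over. Pictures are saved under pics/ and viewed, at most 14 in all, crops included, and the job is handed in when it is done.

```bash
mkdir -p pics; python3 - <<'E'
from bench import *
import cv2
for n in("top","side"):
    c=optics.camera(n); cv2.imwrite(f"pics/{n}0.png",c["img"][:,:,::-1])
    print(n,c["mtx"].tolist(),c["distortion"],c["R"].tolist(),c["t"].tolist() if hasattr(c["t"],'tolist') else c["t"])
    for o in "old_rack new_rack silver_coupler brass_coupler hex_bolt battery_cell cradle_yellow cradle_blue cradle_green cradle_red".split():
        print(o,[([round(float(v)) for v in d["centre"]],round(d["conf"],2)) for d in optics.place_of(o,c)][:4])
print(get_time_s(),get_ee_rot())
E
```

```text
top [[442.0691529399697, 0.0, 262.81844785027556], [0.0, 442.0691529399697, 195.7147791872113], [0.0, 0.0, 1.0]] [-0.00770495  0.          0.          0.          0.        ] [[0.15699745431568776, -0.9875902412842955, 0.004161088609996702], [-0.965573777522247, -0.15437963033993948, -0.20936621001852698], [0.20741041319039863, 0.028852123944873034, -0.977828448882552]] [-92.82078692556037, 478.50529292478967, 788.0795994418081]
old_rack [([205, 205], 0.59)]
new_rack [([240, 129], 0.72)]
silver_coupler [([186, 196], 0.81), ([187, 201], 0.72)]
brass_coupler [([274, 278], 0.64), ([254, 209], 0.58), ([308, 229], 0.55)]
hex_bolt [([150, 193], 0.46)]
battery_cell [([219, 202], 0.58)]
cradle_yellow [([188, 200], 0.58)]
cradle_blue [([256, 213], 0.87)]
cradle_green [([151, 191], 0.75), ([222, 205], 0.49)]
cradle_red [([220, 205], 0.63)]
side [[477.2503258157362, 0.0, 255.49968128866266], [0.0, 477.2503258157362, 187.44037118639832], [0.0, 0.0, 1.0]] [-0.0103267  0.         0.         0.         0.       ] [[-0.34132154927817837, -0.939867637082302, -0.012182970232030872], [-0.811863246138744, 0.3013179064301425, -0.5000855815094226], [0.4736852009166063, -0.1607990796922866, -0.8658902854303819]] [141.37486424782634, 404.6705930941779, 908.5144207702449]
old_rack [([205, 214], 0.8), ([164, 222], 0.7)]
new_rack [([208, 151], 0.78)]
silver_coupler [([190, 215], 0.68)]
brass_coupler [([296, 193], 0.63), ([249, 197], 0.53)]
hex_bolt [([163, 226], 0.66)]
battery_cell [([216, 203], 0.59)]
cradle_yellow [([191, 216], 0.76)]
cradle_blue [([249, 196], 0.62)]
cradle_green [([165, 223], 0.93)]
cradle_red [([223, 203], 0.84)]
1.1 [ 1.77488026e-01  9.84122960e-01 -1.13797108e-05  6.55031607e-06]
```

```bash
python3 - <<'E'
import cv2
a=cv2.imread("pics/top0.png");cv2.imwrite("pics/topc.png",cv2.resize(a[80:300,90:350],None,fx=2.7,fy=2.7,interpolation=cv2.INTER_CUBIC))
a=cv2.imread("pics/side0.png");cv2.imwrite("pics/sidec.png",cv2.resize(a[90:290,90:350],None,fx=3,fy=3,interpolation=cv2.INTER_CUBIC))
E
```

```text
(no output)
```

View pics/top0.png

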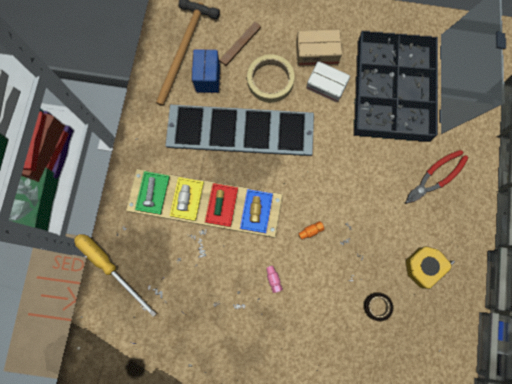

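View pics/topc.png

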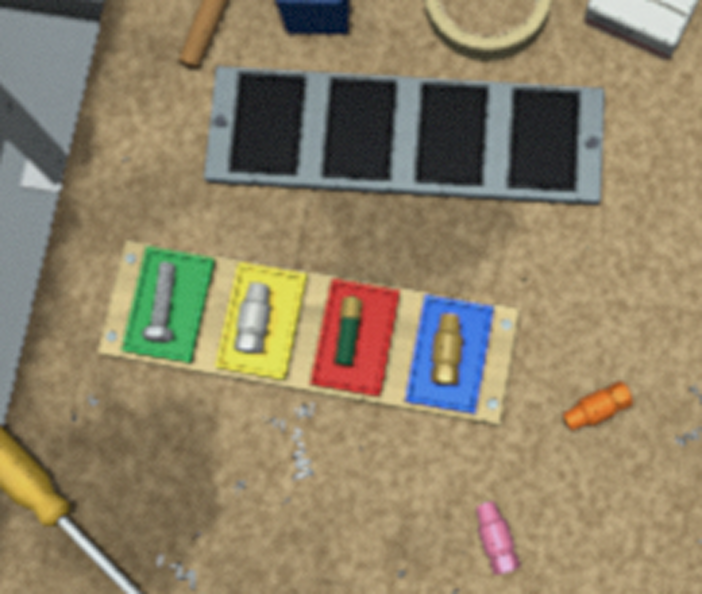

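View pics/sidec.png

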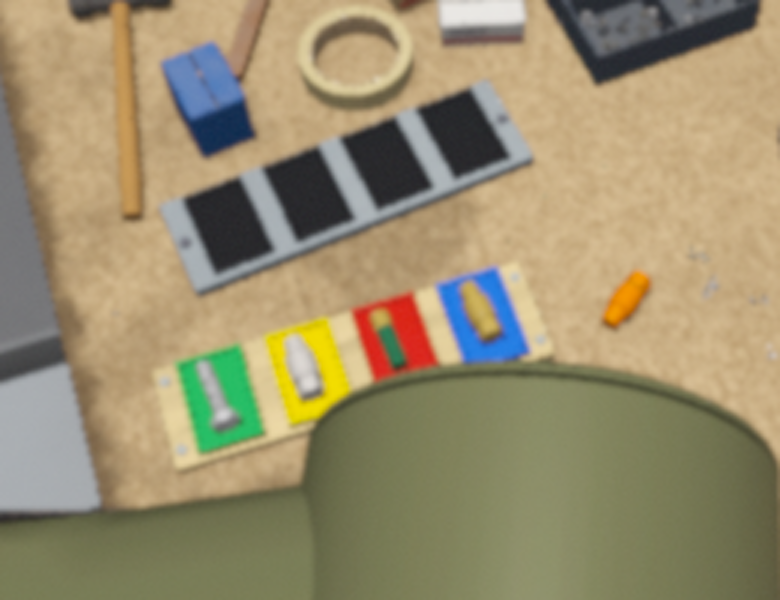

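Old row from the left: bolt in green (150,193), silver in yellow (186,198), cell in red (219,203), brass in blue (254,209). Brass candidates are (254,209) golden in the blue cradle, (312,230) orange on the bench and (274,278) pink on the bench. The crop confirms that only (254,209) fits. The four black seats of the new rack are at about (190,127), (223,129), (257,130) and (291,131). The cabinet at the left is close to the bolt, so I'll measure it too.

```bash
cat > h.py <<'E'
from bench import *
import numpy as np, cv2
def ray(c,uv,z):
    p=cv2.undistortPoints(np.array([[uv]],float),c["mtx"],np.array(c["distortion"]))[0,0]
    R=np.array(c["R"]);t=np.array(c["t"]);C=-R.T@t;d=R.T@np.array([p[0],p[1],1.])
    return C+d*(z-C[2])/d[2]
def blobs(m,amin=15):
    n,l,s,ce=cv2.connectedComponentsWithStats(m.astype(np.uint8))
    out=[]
    for i in range(1,n):
        if s[i,4]>=amin:
            pts=np.argwhere(l==i)[:,::-1].astype(np.float32); out.append((s[i,4],pts))
    return sorted(out,key=lambda b:-b[0])
E
python3 - <<'E'
from h import *
cs={n:optics.camera(n) for n in("top","side")}
rois={"top":(120,165,290,240),"side":(130,175,285,260)}
roin={"top":(165,103,316,157),"side":(140,115,270,190)}
for n,c in cs.items():
    print(n,"cam",(-np.array(c["R"]).T@np.array(c["t"])).round())
    im=c["img"];hsv=cv2.cvtColor(im,cv2.COLOR_RGB2HSV);H,S,V=[hsv[...,i].astype(int) for i in range(3)]
    def roi(r):
        m=np.zeros(H.shape,bool);m[r[1]:r[3],r[0]:r[2]]=1;return m
    ro=roi(rois[n])
    M={"green":(H>50)&(H<85)&(S>120)&(V>90),"yellow":(H>24)&(H<34)&(S>180)&(V>150),"red":((H<5)|(H>174))&(S>170),"blue":(H>100)&(H<125)&(S>110)}
    for k,m in M.items():
        b=blobs(m&ro)[0]; 
        q=np.array([ray(c,p,19)[:2] for p in b[1]],np.float32)
        r=cv2.minAreaRect(q); print(k,b[0],np.round(r[0]),np.round(r[1]),round(r[2],1))
        # part inside hull
        hull=cv2.convexHull(b[1].astype(np.int32)); hm=np.zeros(H.shape,np.uint8);cv2.fillConvexPoly(hm,hull,1)
        hm=cv2.erode(hm,np.ones((3,3)))
        pb=blobs((hm>0)&~m)[0]
        zc={"green":24,"yellow":27,"red":23.5,"blue":27}[k]
        q=np.array([ray(c,p,zc)[:2] for p in pb[1]],np.float32); r=cv2.minAreaRect(q)
        ev=np.linalg.eigh(np.cov(q.T))[1][:,1]; ev*=np.sign(ev[0])
        print("   part",pb[0],q.mean(0).round(),"rect",np.round(r[0]),np.round(r[1]),round(r[2],1),"axis deg",round(np.degrees(np.arctan2(ev[1],ev[0])),1))
    for a,pts in blobs((V<70)&roi(roin[n]),100)[:6]:
        q=np.array([ray(c,p,18)[:2] for p in pts],np.float32); r=cv2.minAreaRect(q)
        print("seat",a,np.round(r[0]),np.round(r[1]),round(r[2],1))
    for nm in ["old_rack","new_rack"]:
        print(nm,[ray(c,d["centre"],0).round() for d in optics.place_of(nm,c)][:1])
c=cs["top"]
for uv in [(128,140),(118,170),(140,70),(100,215),(110,180)]: print(uv,ray(c,uv,0).round())
a=c["img"][:,:,::-1];b=cs["side"]["img"][:,:,::-1]
cv2.imwrite("pics/wall.png",np.hstack([cv2.resize(a[0:300,0:200],(400,600)),cv2.resize(b[0:300,0:200],(400,600))]))
E
```

```text
top cam [313. -41. 871.]
green 744 [466. 201.] [50. 77.] 88.5
   part 226 [464. 205.] rect [466. 208.] [58. 22.] 9.3 axis deg 4.3Traceback (most recent call last):
  File "<stdin>", line 13, in <module>
IndexError: list index out of range
```

```bash
cat > m.py <<'E'
from h import *
cs={n:optics.camera(n) for n in("top","side")}
rois={"top":(120,165,290,240),"side":(130,175,285,260)}
roin={"top":(165,103,316,157),"side":(140,115,270,190)}
for n,c in cs.items():
    print(n,"cam",(-np.array(c["R"]).T@np.array(c["t"])).round())
    im=c["img"];hsv=cv2.cvtColor(im,cv2.COLOR_RGB2HSV);H,S,V=[hsv[...,i].astype(int) for i in range(3)]
    def roi(r):
        m=np.zeros(H.shape,bool);m[r[1]:r[3],r[0]:r[2]]=1;return m
    ro=roi(rois[n])
    M={"green":(H>50)&(H<85)&(S>120)&(V>90),"yellow":(H>22)&(H<36)&(S>150)&(V>170),"red":((H<6)|(H>172))&(S>150)&(V>110),"blue":(H>100)&(H<125)&(S>110)}
    for k,m in M.items():
        bs=blobs(m&ro)
        if not bs: print(k,"none");continue
        b=bs[0]
        q=np.array([ray(c,p,19)[:2] for p in b[1]],np.float32)
        r=cv2.minAreaRect(q); print(k,b[0],np.round(r[0]),np.round(r[1]),round(r[2],1))
        hull=cv2.convexHull(b[1].astype(np.int32)); hm=np.zeros(H.shape,np.uint8);cv2.fillConvexPoly(hm,hull,1)
        hm=cv2.erode(hm,np.ones((3,3)))
        pbs=blobs((hm>0)&~m)
        if not pbs: continue
        pb=pbs[0]
        zc={"green":24,"yellow":27,"red":23.5,"blue":27}[k]
        q=np.array([ray(c,p,zc)[:2] for p in pb[1]],np.float32); r=cv2.minAreaRect(q)
        ev=np.linalg.eigh(np.cov(q.T))[1][:,1]; ev*=np.sign(ev[0])
        print("   part",pb[0],q.mean(0).round(),"rect",np.round(r[0]),np.round(r[1]),round(r[2],1),"axis deg",round(np.degrees(np.arctan2(ev[1],ev[0])),1))
    for a,pts in blobs((V<70)&roi(roin[n]),100)[:6]:
        q=np.array([ray(c,p,18)[:2] for p in pts],np.float32); r=cv2.minAreaRect(q)
        print("seat",a,np.round(r[0]),np.round(r[1]),round(r[2],1))
    for nm in ["old_rack","new_rack"]:
        print(nm,[ray(c,d["centre"],0).round() for d in optics.place_of(nm,c)][:1])
c=cs["top"]
for uv in [(128,140),(118,170),(140,70),(100,215),(110,180)]: print(uv,ray(c,uv,0).round())
a=c["img"][:,:,::-1];b=cs["side"]["img"][:,:,::-1]
cv2.imwrite("pics/wall.png",np.hstack([cv2.resize(a[0:300,0:200],(400,600)),cv2.resize(b[0:300,0:200],(400,600))]))
E
python3 m.py
```

```text
top cam [313. -41. 871.]
green 741 [466. 201.] [50. 77.] 88.5
   part 225 [464. 205.] rect [466. 208.] [58. 22.] 9.3 axis deg 4.2
yellow 652 [465. 132.] [50. 78.] 88.7
   part 311 [464. 137.] rect [465. 137.] [53. 25.] 5.1 axis deg 1.6
red 800 [464.  62.] [50. 78.] 89.4
   part 192 [467.  68.] rect [467.  68.] [52. 15.] 3.7 axis deg 2.9
blue 751 [463.  -7.] [50. 79.] 89.1
   part 261 [463.  -5.] rect [464.  -6.] [51. 21.] 9.1 axis deg 4.9
seat 890 [616. 157.] [78. 50.] 5.7
seat 881 [622.  88.] [78. 50.] 5.5
seat 873 [629.  18.] [78. 50.] 5.7
seat 871 [637. -51.] [78. 49.] 7.9
old_rack [array([463.,  97.,   0.])]
new_rack []
side cam [-54. 157. 991.]
green 465 [465. 204.] [48. 77.] 89.0
   part 171 [464. 207.] rect [467. 205.] [21. 63.] 88.8 axis deg 4.4
yellow 476 [465. 135.] [51. 82.] 89.4
   part 202 [465. 138.] rect [466. 139.] [23. 59.] 89.8 axis deg 1.0
red 350 [470.  65.] [48. 65.] 89.0
   part 149 [469.  70.] rect [468.  71.] [18. 59.] 88.2 axis deg 1.2
blue 418 [460.  -5.] [49. 80.] 89.0
   part 187 [464.  -4.] rect [465.  -3.] [57. 22.] 3.6 axis deg 2.6
seat 491 [616. 159.] [75. 46.] 5.7
seat 478 [622.  90.] [76. 46.] 5.2
seat 459 [629.  20.] [75. 46.] 5.8
seat 448 [636. -49.] [75. 47.] 5.7
old_rack [array([477., 105.,   0.])]
new_rack [array([637.,  53.,   0.])]
(128, 140) [570. 279.   0.]
(118, 170) [504. 285.   0.]
(140, 70) [729. 289.   0.]
(100, 215) [408. 300.   0.]
(110, 180) [481. 297.   0.]
```

View pics/wall.png

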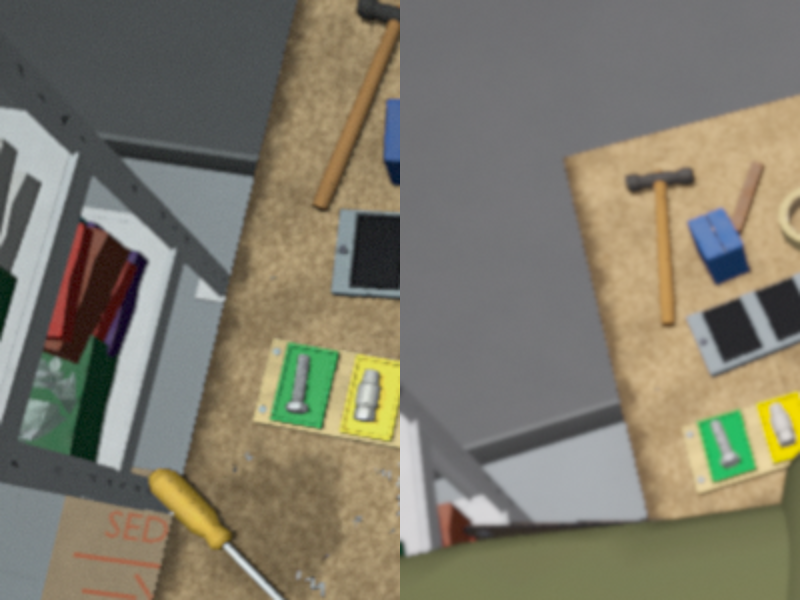

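```bash
python3 - <<'E'
from h import *
t=optics.camera("top");s=optics.camera("side")
def P(c):
    return np.array(c["mtx"])@np.c_[np.array(c["R"]),np.array(c["t"])]
A=[ray(t,(114,146),0)[:2],ray(t,(50,78),0)[:2]];B=[ray(s,(0,192),0)[:2],ray(s,(60,252),0)[:2]]
print(A,B)
ct=np.array([313,-41.]);csd=np.array([-54,157.])
for a in A:
  for b in B:
    k=np.linalg.solve(np.c_[a-ct,-(b-csd)],csd-ct); x=ct+k[0]*(a-ct); print(x.round(), "z top/side",871*(1-k[0]),991*(1-k[1]))
E
```

```text
[array([553.08090067, 304.97432777]), array([680.27697345, 474.85420002])] [array([690.7488162 , 554.59576819]), array([483.86187606, 440.58937282])]
[747. 585.] z top/side -704.328396948089 -75.14435813829728
[741. 576.] z top/side -683.2948225486606 -474.5514832845455
[765. 594.] z top/side -201.97011560341545 -99.39084229668484
[759. 586.] z top/side -187.32260116129515 -507.42637144292604
```

Every seat and part fits its given size, and the row pitch comes out at about 70 mm. The old rack yaw is about -0.8° and the new rack yaw about 5.6°. The shelf post triangulates to y≈585, well clear. I'll move brass first.

```bash
cat > pp.py <<'E'
from h import *
def q(deg):
    a=np.radians(180+deg)/2; return [np.cos(a),np.sin(a),0,0]
NY=5.6; S={k:v for k,v in zip("abcd",[(616,158),(622.3,89),(629.2,19),(636.5,-50)])}  # left..right
P={"brass":(464.5,-4.5,2.5,22,"a"),"cell":(467.5,69,2,15,"b"),"silver":(465.5,137.5,1.3,22,"c"),"bolt":(466,206,3.5,12,"d")}
def pick(n,z=20.7):
    x,y,yaw,w,s=P[n]
    hand.grip(w+16,30)
    env.move_pose([x,y,110],q(yaw))
    hit=env.movel([x,y,z],rate=120,contact_N=8); zz=get_eef_pos()[2]
    hand.grip(0,30); w1=get_grip_width()
    env.movel([x,y,110],rate=150)
    print(n,"hit",hit,"z",round(zz,1),"w",round(w1,1),round(get_grip_width(),1),"F",round(get_grip_force(),1),"t",get_time_s())
def place(n,z=21.0):
    x,y=S[P[n][4]]
    env.move_pose([x,y,110],q(NY))
    hit=env.movel([x,y,z],rate=100,contact_N=8)
    print(" place hit",hit,get_eef_pos().round(1) if hasattr(get_eef_pos(),'round') else get_eef_pos(),"w",round(get_grip_width(),1))
    hand.grip(P[n][3]+14)
    env.movel([x,y,110],rate=150); print(" t",get_time_s())
def snap(f,name="top",box=(110,90,320,250),k=3.4):
    c=optics.camera(name);i=c["img"][box[1]:box[3],box[0]:box[2],::-1]
    cv2.imwrite(f"pics/{f}.png",cv2.resize(i,None,fx=k,fy=k,interpolation=cv2.INTER_CUBIC))
E
python3 - <<'E'
from pp import *
for n in P:
    x,y,yaw,w,s=P[n]
    for p,a in(((x,y,110),yaw),((x,y,20.7),yaw),((*S[s],110),NY),((*S[s],21),NY)):
        r=kinematics.inverse_kinematics(list(p),q(a)); print(n,None if r is None else np.round(r,2))
pick("brass"); snap("lift1","side",(110,90,330,270),3)
E
```

```text
brass [-0.09  0.22  1.86 -0.    1.06 -1.7 ]
brass [-0.09  0.37  1.92 -0.    0.85 -1.7 ]
brass [ 0.19  0.58  1.36 -0.    1.21 -1.48]
brass [ 0.19  0.68  1.41 -0.    1.05 -1.48]
cell [ 0.07  0.24  1.84 -0.    1.06 -1.54]
cell [ 0.07  0.38  1.9  -0.    0.86 -1.54]
cell [ 0.08  0.56  1.38 -0.    1.2  -1.58]
cell [ 0.08  0.67  1.44 -0.    1.04 -1.58]
silver [ 0.21  0.26  1.81 -0.    1.07 -1.38]
silver [ 0.21  0.41  1.86 -0.    0.87 -1.38]
silver [-0.03  0.56  1.38 -0.    1.2  -1.7 ]
silver [-0.03  0.67  1.43 -0.    1.04 -1.7 ]
bolt [ 0.34  0.31  1.74 -0.    1.09 -1.29]
bolt [ 0.34  0.45  1.8  -0.    0.9  -1.29]
bolt [-0.14  0.58  1.35 -0.    1.21 -1.8 ]
bolt [-0.14  0.69  1.4  -0.    1.05 -1.8 ]
brass hit False z 21.2 w 21.7 21.7 F 29.9 t 6.7417
```

View pics/lift1.png

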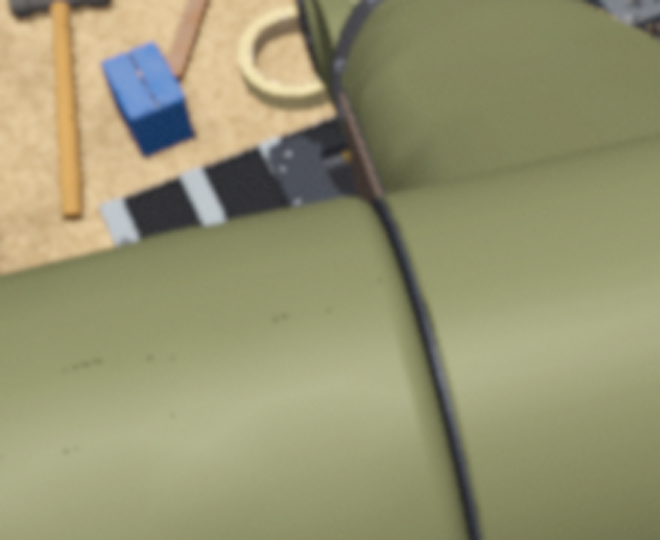

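The arm blocks the side view. Grip width is 21.7 mm at 30 N, so brass is held. I'll place it and check from the top.

```bash
python3 - <<'E'
from pp import *
place("brass"); pick("cell"); snap("a1")
E
```

```text
place hit True [615.4 157.7  20.9] w 21.4
 t 9.7583
cell hit True z 19.0 w 14.1 14.3 F 30.0 t 12.75
```

View pics/a1.png

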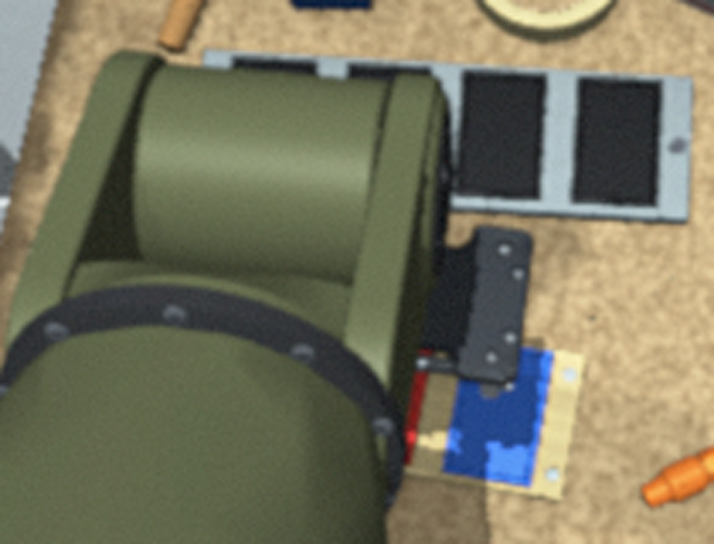

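The cell is held (14.3 mm) and the blue cradle is empty. The cell was gripped at TCP z=19, so I'll set it down at about 19.3, then retreat and look.

```bash
python3 - <<'E'
from pp import *
place("cell",19.4)
pick("silver",21.3); place("silver",21.3)
env.move_pose([420,-200,200],q(0)); snap("a2"); print(get_time_s())
E
```

```text
place hit True [621.6  88.9  18.5] w 14.2
 t 15.6083
silver hit False z 21.8 w 21.5 21.2 F 30.0 t 18.725
 place hit True [628.3  19.2  21.6] w 21.2
 t 21.5917
22.8417
```

View pics/a2.png

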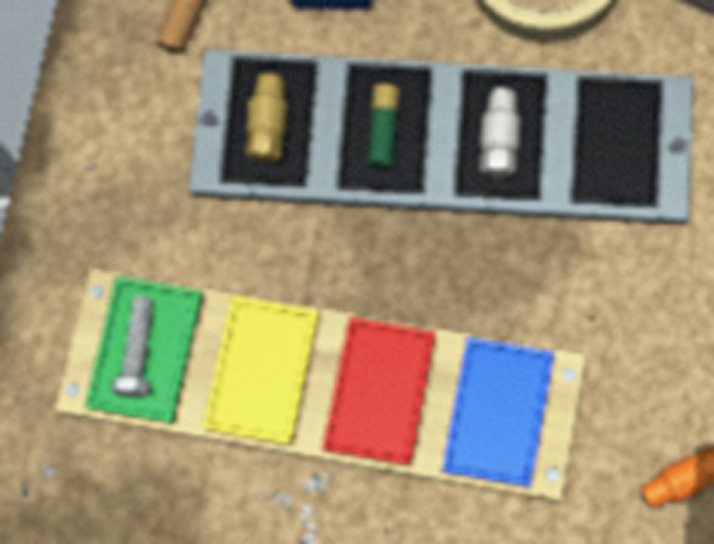

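Brass, cell and silver sit in seats 1–3 (at crop (265,117), (382,125), (500,130)). Now the bolt.

```bash
python3 - <<'E'
from pp import *
x,y,yaw,w,s=P["bolt"]
hand.grip(26,30); env.move_pose([x,y,110],q(yaw)); env.movel([x,y,40],rate=150)
hit=env.movel([x,y,20],rate=25,contact_N=8); print(hit,get_eef_pos())
hand.grip(0,30); print(get_grip_width(),get_grip_force())
env.movel([x,y,60],rate=60); env.hold(.2); print(get_grip_width(),get_grip_force(),get_ft_force(),get_time_s())
E
```

```text
False [466.07213317 206.02623338  20.10127233]
10.772454360487542 29.974164068698883
11.207332488605564 29.973786771297455 [ 0.15175403 -0.7732371  -0.04264307] 27.7583
```

```bash
python3 - <<'E'
from pp import *
x,y=S["d"]
env.movel([P["bolt"][0],P["bolt"][1],100],rate=100)
env.move_pose([x,y,100],q(NY)); print(get_grip_width()); env.movel([x,y,35],rate=120)
print(env.movel([x,y,20.2],rate=25,contact_N=8),get_eef_pos()); hand.grip(24)
env.movel([x,y,120]); env.move_pose([420,-200,200],q(0)); snap("a3"); snap("a3s","side",(110,90,330,270),3); print(get_time_s())
E
```

```text
11.250496361923517
True [636.33050999 -49.98453997  19.99870807]
33.2333
```

View pics/a3.png

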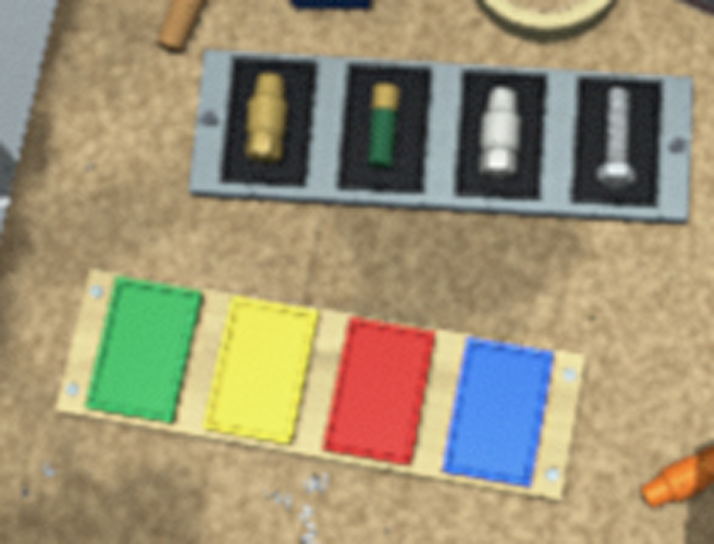

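View pics/a3s.png

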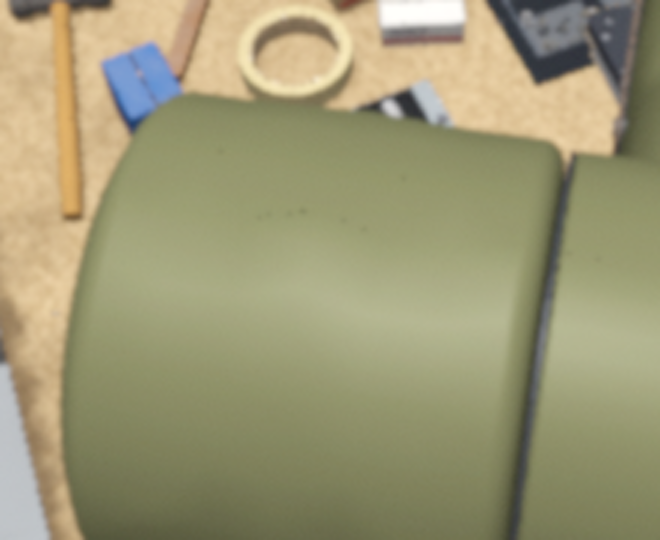

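The top picture shows all four parts in their seats in reversed order, the bolt at crop (618,138) within its lip. All cradles are empty and the gripper is clear. The side view is blocked by the arm.

```bash
python3 -c "
from bench import *
print(finish_job())"
```

```text
the job is handed in; nothing more can be done
None
```

The job is handed in: all four parts lie in the new rack in reverse order (from the left: brass coupler, battery cell, silver coupler, hex bolt), checked in the top camera picture at about 33 s on the robot clock; no verdict came back.

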